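Hold a bearing ball level over the inspection camera

TASK

The steel gauge block has been left on the glass of the inspection camera, which looks straight up from the bench. Set it down upright inside the low white tray (put it down, do not drop it), then pick up the blue ball tray by its upright handle and carry it, nearly level all the way so that the loose steel ball stays in its pocket, until the pocket is centred over the camera's glass. Finish still holding it there, level and still, about 7 cm above the glass with nothing but the gripper carrying it, and leave everything else on the bench alone.

Things in the scene. Friction and masses are not known exactly. Their poses are not given: they have to be found in the camera images.
- lens (a point): Centre of the flat glass top of the inspection camera: a round black housing with a white light ring, 88 mm across at its widest and 30 mm high, on a round bolted aluminium flange 110 mm across and 7 mm thick, fixed to the bench. The point lies 30 mm above the bench on the flat top face; z up. A green press 0.45 m tall stands behind it, a little left: swing the arm on the robot's side of it.
- gauge_center (a point): Centre of the body of the steel gauge block: a box 30 (its x) x 60 (its y) x 22 mm high (z up), with an 18 mm diameter knob 20 mm high on top at y = +12 mm (top of the knob 31 mm above this point). This point lies 11 mm above its underside. It weighs about 0.19 kg, is loose and stands on the camera's glass at the start, at any yaw within 0.6 rad.
- cap_tray_in (a point): Centre of the inner floor of the low white tray, fixed to the bench: outside 100 (its x) x 140 (its y) x 22 mm high, walls 3 mm, so 94 x 134 mm inside. The point lies 3 mm above the bench; the walls rise 19 mm above it. It stands on the left or the right of the camera, the ball tray on the other side.
- handle (a point): Grip point of the ball tray: middle of its upright blue rib, 44 mm long (tray x), 12 mm thick (tray y), its top 45.5 mm above the tray's underside. The point lies 30 mm above the underside and 51 mm from the pocket's centre towards the tray's -x. Pinch it from above across the 12 mm (along the tray's y). Its foot flange is 20 mm wide up to 7.5 mm above the underside. The axes are the tray's; z up.
- pocket (a point): Centre of the floor of the ball tray's round pocket (4 mm above the tray's underside). The tray is a clear plate 110 x 60 x 4 mm with 2.5 mm high blue edge strips; from this point it reaches 33 mm towards +x, 77 mm towards -x and 30 mm to each side. The pocket is a blue ring, 40 mm inside diameter, 48 mm outside, 4 mm high above the floor. The tray weighs 0.12 to 0.2 kg and is loose.
- ball_center (a point): Centre of the loose steel ball, 24 mm diameter, 0.057 kg, which rolls freely within the pocket of the ball tray and can climb over the 4 mm rim if the tray is tipped or jerked. At rest in the pocket its centre is 12 mm above the pocket's floor.
- ball_tray: The ball tray itself; origin under the pocket's centre, on the tray's underside (on the bench at the start), x from the handle to the pocket, z up.
- gauge: The gauge block itself; origin at the centre of its underside, z up.
- ball: The steel ball itself.
- label_roll: The white label roll, loose on the bench, a bystander to be left alone (origin at its underside).
- stamp: The red-and-black date stamp, loose on the bench, a bystander to be left alone (origin at its underside).
- tape_roll: The brown tape roll, loose on the bench, a bystander to be left alone (origin at its underside).
- tape_gun: The tape gun with red grip, loose on the bench, a bystander to be left alone (origin at its underside).
- spanner: The spanner, loose on the bench, a bystander to be left alone (origin at its underside).
- hexkey: The black hex key, loose on the bench, a bystander to be left alone (origin at its underside).
There are look-alikes about, which are no part of the job. What is shaped like the ball_tray but orange is not meant.

How it is judged:
On the way, in this order (a step that is already met when the one before it is completed fails the run):
1. the gauge block stands upright on the floor of the white tray, released (x of gauge_center in the frame of cap_tray_in between -0.04 and 0.04 m and y of gauge_center in the frame of cap_tray_in between -0.058 and 0.058 m and z of gauge_center in the frame of cap_tray_in below 0.017 m and angle between gauge_center's own z axis and vertical below 0.15 rad and contact force between gauge and the fingers below 0.05 N and linear speed of gauge below 0.03 m/s), for 0.2 s.
2. the ball tray is lifted at least 30 mm off the bench with the ball in its pocket (height (world z) of ball_tray above 0.03 m and horizontal distance between ball_center and pocket below 0.016 m and z of ball_center in the frame of pocket between 0.006 and 0.018 m), for 0.2 s.
At the end, for the whole second after the job is handed in: Gripper holds the ball tray still: pocket within 20 mm of the lens axis, underside 40 to 100 mm above the glass, tilt under 0.1 rad, ball in pocket. Gauge block released on the white tray's floor, upright within 0.15 rad, centre within 40 (x) and 58 mm (y) of the tray's centre (all of step 1 and horizontal distance between ball_center and pocket below 0.016 m and z of ball_center in the frame of pocket between 0.006 and 0.018 m and horizontal distance between pocket and lens below 0.02 m and z of ball_tray in the frame of lens between 0.04 and 0.1 m and angle between pocket's own z axis and vertical below 0.1 rad and linear speed of ball_tray below 0.03 m/s and angular speed of ball_tray below 0.2 rad/s and linear speed of ball below 0.1 m/s and contact force between ball_tray and the fingers above 2 N); the arm keeps its last pose, push and grip.
It fails at once if the ball leaves the pocket (distance between ball_center and pocket above 0.026 m or z of ball_center in the frame of pocket below 0.004 m).
It fails at once if the ball tray is tipped more than 0.3 rad (angle between pocket's own z axis and vertical above 0.3 rad).
It fails at once if the gauge block is dropped (falls freely) or thrown (contact force between gauge and the fingers below 0.01 N and linear speed of gauge above 0.5 m/s).
It fails at once if a bystander is shifted more than 30 mm (distance of any of label_roll, stamp, tape_roll, tape_gun, spanner, hexkey from where it was at the start of the episode above 0.03 m).
It also fails if it takes over 64 s, if anything falls off the work surface, if the arm or the gripper's body presses on something with over 40 N, if the wrist force passes 120 N, or if a joint passes its speed limit or range.

ROBOT

A 7-joint arm with a two-finger parallel gripper is mounted at the origin on a cart in front of the work surface, level with it; the furniture and walls round the work are solid. World frame = base frame: x ahead of the robot, y to its left, z up, the work surface at z = 0. Lengths are in m, angles in rad, forces in N, time in s.
With the tool pointing down it reaches from about 0.4 to 0.9 m from the base axis. Payload 5.6 kg.
Tool frame: the origin (TCP) lies midway between the tips of the shut fingers; the grasp point (between the pads) lies 19 mm behind it; z points along the fingers, y is the line along which they close (so a half turn about z gives the same grasp; the last joint's range is limited). The gripper opens to 92 mm and grips with 3 to 60 N. Pads are 20 mm wide; open, the fingers measure 128 mm over their backs; the gripper's body (75 mm by 189 mm) begins 69 mm behind the grasp point.
Start: joints at [1.154, 0.468, -0.012, 1.603, 0.006, 1.071, -0.056], TCP at [0.237, -0.605, 0.215] pointing down, gripper open.
Joint ranges: [-2.53, 2.53], [-0.31, 2.02], [-1.57, 1.55], [0.28, 2.44], [-1.29, 4.43], [0.15, 1.84], [-2.92, 2.92]. Speed limits (rad/s): [2.57, 2.57, 3.14, 3.14, 3.14, 3.14, 3.14].

INTERFACE

Orientations are given as a 3x3 rotation matrix whose columns are the frame's x, y, z axes.
In Python, from station import env, effector, solver, viewer, workorder, search_frame, tip_of gives the robot as it stands. Calls block until the motion is done:
- env.reach(position, orientation): joint-space move of the TCP to a pose.
- env.movel(position, frame=None, rate=0.15): straight line of the TCP; frame=None keeps the orientation; rate is the mean speed in m/s.
- env.goto_joints(angles): joint-space move.
- effector.release() and effector.grasp(squeeze=None): open the fingers fully, or close them until they stop; squeeze is the grip in N (None keeps the last).
- env.pause(seconds).
- solver.inverse_kinematics(position, orientation): joint angles nearest the present ones, or None.
- env.sense(): the state.
- viewer.read_camera(name): name is "scene" or "side" or "wrist"; returns (picture, depth): 420x560x3 uint8, red, green, blue; 420x560 float32, m along the optical axis (not along the pixel's ray), 0 where there is no reading.
- viewer.camera_info(name): a dict with "intrinsics" (3x3 intrinsics, pixels), "eye" and "rotation" of the camera in the world; the wrist camera has in their place "T_tool_cam" (4x4, takes a point from camera to tool coordinates, whose origin is the TCP and whose axes are the flange's). Camera axes: x right, y up, looking along -z (the intrinsics and any distortion apply to the point x, -y, -z); pixel columns grow to the right and rows downward; lengths in m; the calibration is good to about 2 mm. A picture is of the moment at which its call begins: read the wrist's pose just before it. camera_info takes no time and is no camera call.
A pose or a line that the arm cannot do raises env.PlanningError and nothing moves.
- workorder.finish_job(): hands the job in; it is judged then, once.
Trained networks look in the newest picture that a camera, given by its name, has taken for a name from the list of things; names that differ only in an ending like _2 or _b are one class to them, and where a whole thing is asked for, a point or a joint stands for the part that bears it (a point fixed in the world has none). Each returns a list of dicts, best first, with "score" (0 to 1); they miss things now and then, are a little off and sometimes report something else, mostly with a low value. They report only what shows in the picture. A call takes as long as a camera call. They do not tell look-alikes from the thing itself.
- search_frame(camera, name): "at" ([x, y, z] in m, in world coordinates, good to about 4 mm: the middle of the surface that is visible of it).
- tip_of(camera, name): "at" ([x, y, z] in m, in world coordinates, good to about 4 mm: a listed point, or the origin of a listed thing).
The state is a dict: "t": time; "joint_positions": joint angles; "joint_velocities": joint speeds; "tau": joint torques, N m; "ee_pos": TCP position; "tcp_rot": TCP orientation; "wrist_force": force on the tool from outside, world axes, zero at the start; "moment": the same for the moment, N m; "gripper_width": finger opening in m; "grasp_force": force on a finger pad.
Only numpy, scipy, OpenCV 4.12 (cv2) and the standard library are available. Lean on these libraries where they do the work, as an engineer would, in place of code of your own. Each camera call takes 0.05 s, during which the arm holds its last target. There are 200 camera calls.

## Working session

There is one attempt and no reset: what is moved stays moved. The work goes in short steps, each a Python script; the robot and the scene stay as the last script left them, time stands still between calls to the robot, and variables do not carry over. Pictures are saved under pics/ and viewed, at most 10 in all, crops included, and the job is handed in when it is done.

```bash
mkdir -p pics; ls
cat > h.py <<'E'
import numpy as np, cv2
from station import env, effector, solver, viewer, workorder, search_frame, tip_of
def save(cam,fn):
    p,d=viewer.read_camera(cam); cv2.imwrite('pics/'+fn,p[:,:,::-1]); return p,d
E
python3 - <<'E'
from h import *
ims=[save(c,c+'0.png') for c in ('scene','side')]
cv2.imwrite('pics/both.png',np.hstack([cv2.resize(i[0],(400,300)) for i in ims])[:,:,::-1])
np.set_printoptions(precision=3,suppress=True)
for c in ('scene','side'):
    i=viewer.camera_info(c);print(c,i)
    for n in ['lens','gauge_center','cap_tray_in','handle','pocket','ball_center']:
        for r in tip_of(c,n): print(c,n,np.array(r['at']),round(r['score'],2))
print(env.sense()['t'],viewer.camera_info('wrist'))
E
```

```text
pics
scene {'intrinsics': array([[463.645,   0.   , 284.929],
       [  0.   , 463.645, 205.68 ],
       [  0.   ,   0.   ,   1.   ]]), 'eye': array([-0.571,  0.684,  0.772]), 'rotation': array([[-0.542,  0.382, -0.749],
       [-0.84 , -0.266,  0.473],
       [-0.019,  0.885,  0.465]])}
scene lens [0.531 0.244 0.002] 0.66
scene lens [0.516 0.002 0.032] 0.64
scene gauge_center [0.52  0.008 0.038] 0.59
scene cap_tray_in [0.531 0.243 0.003] 0.76
scene handle [ 0.429 -0.225  0.031] 0.76
scene handle [ 0.484 -0.211 -0.   ] 0.52
scene handle [ 0.67  -0.153  0.026] 0.51
scene pocket [ 0.482 -0.216  0.005] 0.82
scene pocket [ 0.632 -0.141 -0.002] 0.71
scene pocket [0.49  0.457 0.001] 0.58
scene ball_center [ 0.482 -0.215  0.013] 0.58
side {'intrinsics': array([[513.504,   0.   , 280.809],
       [  0.   , 513.504, 209.16 ],
       [  0.   ,   0.   ,   1.   ]]), 'eye': array([ 0.45 , -1.457,  0.664]), 'rotation': array([[ 0.996,  0.059, -0.073],
       [-0.09 ,  0.392, -0.915],
       [-0.025,  0.918,  0.396]])}
side lens [0.518 0.004 0.032] 0.65
side lens [ 0.362  0.231 -0.003] 0.38
side gauge_center [0.523 0.008 0.042] 0.58
side cap_tray_in [0.531 0.246 0.005] 0.56
side handle [ 0.671 -0.149  0.026] 0.73
side handle [ 0.428 -0.224  0.027] 0.7
side handle [ 0.366 -0.06   0.001] 0.35
side pocket [ 0.629 -0.144  0.002] 0.89
side pocket [ 0.484 -0.212  0.003] 0.77
side pocket [ 0.485 -0.216  0.018] 0.17
side ball_center [ 0.481 -0.221  0.017] 0.53
side ball_center [ 0.483 -0.218 -0.005] 0.38
0.7 {'intrinsics': array([[326.145,   0.   , 280.806],
       [  0.   , 326.145, 205.08 ],
       [  0.   ,   0.   ,   1.   ]]), 'T_tool_cam': array([[-0.   ,  0.954,  0.299,  0.086],
       [ 1.   , -0.   ,  0.002, -0.001],
       [ 0.002,  0.299, -0.954, -0.17 ],
       [ 0.   ,  0.   ,  0.   ,  1.   ]])}
```

View pics/scene0.png

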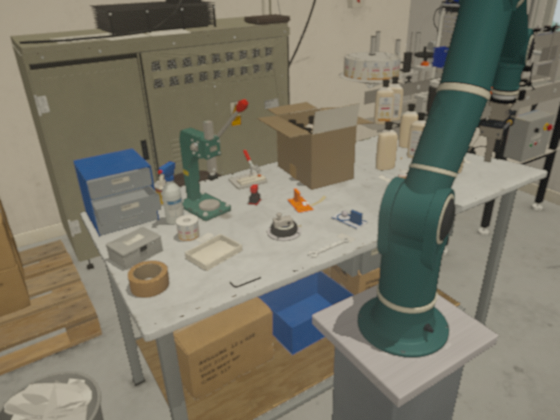

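View pics/side0.png

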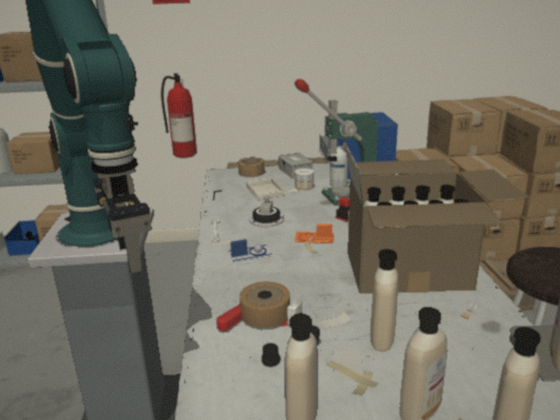

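The scene shows the white tray at (213,251), the gauge on the black camera at (285,228), the blue tray at (350,217), the orange decoy at (300,202) and the spanner at (328,247). The side view agrees: blue tray at (250,250), camera at (266,215). The networks' blue tray is the one at (0.48,-0.215). Next I look from near with the wrist camera.

```bash
cat >> h.py <<'E'
np.set_printoptions(precision=4,suppress=True)
def Rz(yaw): # tool down, tool y (closing) direction = (cos,sin) of yaw
    y=np.array([np.cos(yaw),np.sin(yaw),0]); z=np.array([0,0,-1.]); return np.column_stack([np.cross(y,z),y,z])
I=viewer.camera_info('wrist')
def wcam():
    s=env.sense(); T=np.eye(4); T[:3,:3]=s['tcp_rot']; T[:3,3]=s['ee_pos']; return T@I['T_tool_cam']
def cloud(d,T,K=I['intrinsics']):
    v,u=np.mgrid[:d.shape[0],:d.shape[1]]
    P=np.stack([(u-K[0,2])/K[0,0]*d,-(v-K[1,2])/K[1,1]*d,-d],-1)
    P=P@T[:3,:3].T+T[:3,3]; P[d==0]=np.nan; return P
def look(fn):
    T=wcam(); p,d=save('wrist',fn); np.savez('pics/'+fn+'.npz',p=p,d=d,T=T); return p,cloud(d,T)
def nets(names,c='wrist'):
    for n in names:
        for r in tip_of(c,n): 
            if r['score']>.3: print(c,n,np.array(r['at']),round(r['score'],2))
E
python3 - <<'E'
from h import *
print(env.sense()['tcp_rot'])
env.movel([0.40,-0.40,0.36],rate=.25)
for y in (-1.5708,1.5708):
    for q in ([.42,-.18,.32],[.47,0,.32],[.5,.2,.3],[.52,.0,.12]): print(y,q,solver.inverse_kinematics(q,Rz(y)))
R=Rz(1.5708) if env.sense()['tcp_rot'][1,1]>0 else Rz(-1.5708)
env.reach([.40,-.2,.34],R); look('w1.png'); nets(['handle','pocket','ball_center','lens'])
env.reach([.42,0.0,.34],R); look('w2.png'); nets(['gauge_center','lens','pocket','handle','ball_center','cap_tray_in'])
print(env.sense()['t'],env.sense()['tcp_rot'])
E
```

```text
[[ 0.931   0.3651 -0.    ]
 [ 0.3651 -0.931  -0.0001]
 [-0.0001  0.     -1.    ]]
-1.5708 [0.42, -0.18, 0.32] [ 0.5731  0.0479 -0.2487  1.9063  0.0127  1.1889 -1.2509]
-1.5708 [0.47, 0, 0.32] [ 0.3725  0.0902 -0.4687  1.8687  0.0438  1.1926 -1.6815]
-1.5708 [0.5, 0.2, 0.3] [ 0.1788  0.2928 -0.7512  1.7385  0.2134  1.1942 -2.2011]
-1.5708 [0.52, 0.0, 0.12] [ 0.2784  0.4174 -0.4173  1.9765  0.2326  0.7936 -1.8421]
1.5708 [0.42, -0.18, 0.32] [ 0.8374  0.0684 -0.5241  1.892   0.0369  1.1905  1.8714]
1.5708 [0.47, 0, 0.32] [ 0.5435  0.1099 -0.6542  1.8599  0.0718  1.1952  1.4367]
1.5708 [0.5, 0.2, 0.3] [ 0.2707  0.3263 -0.8763  1.7337  0.2667  1.2068  0.895 ]
1.5708 [0.52, 0.0, 0.12] [ 0.4618  0.4701 -0.6506  1.9653  0.3812  0.8293  1.1721]
wrist handle [ 0.4339 -0.2223  0.0327] 0.77
wrist pocket [ 0.4809 -0.2126  0.006 ] 0.73
wrist ball_center [ 0.4809 -0.218   0.0134] 0.8
wrist lens [0.5173 0.0037 0.0317] 0.57
wrist gauge_center [0.5173 0.0029 0.04  ] 0.86
wrist gauge_center [0.5205 0.0055 0.0312] 0.71
wrist lens [0.5195 0.0058 0.0334] 0.85
wrist lens [ 0.4842 -0.2178  0.0152] 0.41
wrist pocket [ 0.4833 -0.2126  0.0043] 0.81
wrist pocket [ 0.6257 -0.1426  0.0036] 0.6
wrist handle [ 0.4834 -0.2146  0.0063] 0.7
wrist ball_center [ 0.4811 -0.2195  0.0159] 0.68
wrist cap_tray_in [0.5311 0.2408 0.0028] 0.87
4.2833 [[ 1.     -0.0016 -0.0002]
 [-0.0016 -1.      0.0001]
 [-0.0002 -0.0001 -1.    ]]
```

View pics/w2.png

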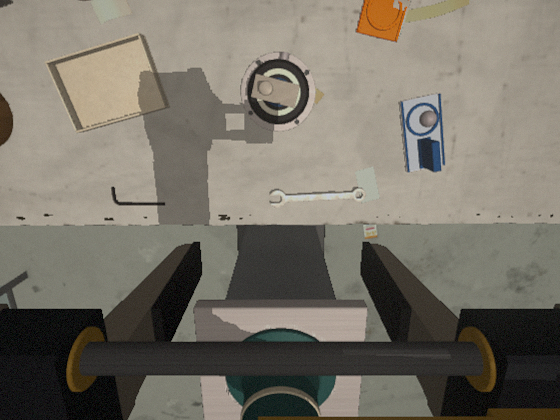

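```bash
cat > an.py <<'E'
from h import *
for f in ('w1.png','w2.png'):
    z=np.load('pics/'+f+'.npz'); P=cloud(z['d'],z['T']); p=z['p'].astype(int)
    near=lambda c,r: np.hypot(P[...,0]-c[0],P[...,1]-c[1])<r
    zz=P[...,2]
    # gauge body top ~52mm, knob ~72
    m=near((.519,.004),.05)
    for lo,hi,n in ((.045,.058,'body'),(.064,.08,'knob'),(.024,.036,'glass')):
        q=P[m&(zz>lo)&(zz<hi)]
        if len(q)>10:
            r=cv2.minAreaRect((q[:,:2]*1000).astype(np.float32)); print(f,n,len(q),np.median(q,0),r)
    blue=(p[...,2]>p[...,0]+25)&(p[...,2]>p[...,1]+8)&near((.46,-.217),.1)
    q=P[blue&(zz>.036)&(zz<.06)]
    if len(q)>10: print(f,'handle',len(q),np.median(q,0),cv2.minAreaRect((q[:,:2]*1000).astype(np.float32)))
    q=P[blue&(zz>-.01)&(zz<.02)]
    if len(q)>10: print(f,'blue low',len(q),np.median(q,0),cv2.minAreaRect((q[:,:2]*1000).astype(np.float32)))
    m=near((.531,.243),.1)&(zz>.014)&(zz<.03)
    q=P[m]
    if len(q)>10: print(f,'tray rim',len(q),np.median(q,0),cv2.minAreaRect((q[:,:2]*1000).astype(np.float32)))
    q=P[near((.531,.243),.03)]; print('tray floor z',np.nanmedian(q[:,2]) if len(q) else None)
    q=P[near((.45,-.08),.02)]; print('bench z',np.nanmedian(q[:,2]) if len(q) else None)
E
python3 an.py
```

```text
w1.png body 972 [0.5188 0.0013 0.0526] ((520.7275390625, 7.582973480224609), (61.14948654174805, 29.959163665771484), 75.98405456542969)
w1.png knob 197 [0.5238 0.0178 0.0724] ((523.5911865234375, 19.014575958251953), (16.804777145385742, 17.179195404052734), 14.758370399475098)
w1.png glass 2175 [ 0.5181 -0.0046  0.0306] ((519.243896484375, 2.194293975830078), (82.77848052978516, 86.63346099853516), 81.24100494384766)
w1.png handle 249 [ 0.433  -0.2216  0.0457] ((432.3644714355469, -221.69107055664062), (42.51905822753906, 11.666285514831543), 11.234752655029297)
w1.png blue low 593 [ 0.4641 -0.2181  0.0074] ((460.6256103515625, -215.87774658203125), (107.36318969726562, 57.94318771362305), 11.967972755432129)
w1.png tray rim 413 [0.5249 0.1767 0.0204] ((528.4754028320312, 177.02206420898438), (35.3057975769043, 87.06547546386719), 76.70603942871094)
tray floor z None
bench z 0.0006492671962704533
w2.png body 904 [0.5195 0.0035 0.0523] ((520.6921997070312, 8.042675018310547), (59.87078857421875, 30.018186569213867), 75.83688354492188)
w2.png knob 170 [0.5237 0.0196 0.0721] ((523.7333984375, 19.16067886352539), (16.607194900512695, 16.875911712646484), 89.1801528930664)
w2.png glass 2073 [0.5174 0.0021 0.0302] ((519.6348876953125, 4.3207244873046875), (85.91111755371094, 86.23995971679688), 89.41232299804688)
w2.png handle 231 [ 0.4329 -0.2208  0.0453] ((432.3827819824219, -221.28744506835938), (42.5073127746582, 11.454951286315918), 11.682045936584473)
w2.png blue low 568 [ 0.4678 -0.2141  0.0071] ((460.2176208496094, -216.86553955078125), (106.5872573852539, 61.273216247558594), 11.533340454101562)
w2.png tray rim 1330 [0.5405 0.2584 0.0216] ((530.4996337890625, 246.26611328125), (100.52166748046875, 140.9637451171875), 14.804018020629883)
tray floor z 0.0037218392690744895
bench z 0.4404128992658103
```

The wrist view shows the gauge on the lens at (280,90) with its knob at (265,88), the white tray at (107,82), the blue tray with its ball at (422,130), the spanner at (318,195) and the hex key at (138,198). The depth measurements from the two wrist positions agree within about 3 mm and match the given sizes. A body grip would open the fingers to 128 mm inside a 94 mm tray, so I will grip the knob. Before moving, I check how near the press is.

```bash
cat > press.py <<'E'
from h import *
for c in ('scene',):
    i=viewer.camera_info(c); p,d=viewer.read_camera(c); T=np.eye(4); T[:3,:3]=i['rotation'];T[:3,3]=i['eye']
    P=cloud(d,T,i['intrinsics']).reshape(-1,3)
    for z0 in np.arange(.04,.5,.06):
        q=P[(P[:,2]>z0)&(P[:,2]<z0+.06)&(P[:,0]>.5)&(P[:,0]<1)&(P[:,1]>.0)&(P[:,1]<.4)&~((np.hypot(P[:,0]-.52,P[:,1])<.06))]
        if len(q): print(round(z0,2),len(q),np.percentile(q,2,0),np.percentile(q,98,0))
from itertools import product
for y in (76,-104): print(y,solver.inverse_kinematics([.5236,.0192,.055],Rz(np.radians(y))))
for y in (104.8,-75.2): print(y,solver.inverse_kinematics([.5275,.2567,.03],Rz(np.radians(y))))
for y in (101.5,-78.5): print(y,solver.inverse_kinematics([.4324,-.2214,.015],Rz(np.radians(y))),solver.inverse_kinematics([.47,-.006,.12],Rz(np.radians(y))))
E
python3 press.py
```

```text
0.04 1569 [0.6333 0.1488 0.0417] [0.9505 0.3975 0.0984]
0.1 1122 [0.7383 0.1352 0.1015] [0.9738 0.3957 0.1583]
0.16 1497 [0.738  0.1275 0.1617] [0.989  0.3966 0.2154]
0.22 710 [0.7269 0.102  0.2219] [0.883  0.1836 0.279 ]
0.28 440 [0.7069 0.0798 0.2805] [0.8701 0.1735 0.3364]
0.34 102 [0.6251 0.0575 0.3433] [0.7003 0.0817 0.3996]
0.4 75 [0.6192 0.0513 0.4008] [0.6471 0.0786 0.4179]
76 [ 0.3875  0.5818 -0.6128  1.9903  0.499   0.7214  0.7944]
-104 [ 0.2291  0.5308 -0.4085  2.0003  0.3282  0.6737 -2.2034]
104.8 [ 0.334   1.1762 -1.3387  1.8229  1.2293  1.2645  0.44  ]
-75.2 [-0.1377  0.6738 -0.4926  1.851   0.4578  0.7311 -2.1988]
101.5 [ 1.3527  1.1185 -1.3371  2.0679  1.2561  1.1686  1.1749] [ 0.934   0.7545 -1.3184  2.0582  0.8664  1.0559  0.9498]
-78.5 [ 0.566   0.5281 -0.1947  2.1119  0.198   0.5183 -1.1454] [ 0.3192  0.3441 -0.4399  2.089   0.2123  0.7503 -1.6243]
```

Run:
```python
from h import *
R=Rz(np.radians(-104)); effector.release()
env.reach([.46,.01,.16],R); env.movel([.5236,.0192,.11],R,.12); env.movel([.5236,.0192,.0555],R,.05)
s=env.sense(); print(s['ee_pos'],s['wrist_force'])
effector.grasp(30); env.pause(.2); s=env.sense(); print(s['gripper_width'],s['grasp_force'],s['wrist_force'])
env.movel([.5236,.0192,.115],R,.08); s=env.sense(); print(s['gripper_width'],s['grasp_force'],s['wrist_force'],s['t'])
look('w3.png')
import cv2; p,_=save('side','s3.png'); cv2.imwrite('pics/s3c.png',cv2.resize(p[120:290,160:400,::-1],None,fx=3,fy=3))
```

```text
[0.5239 0.0192 0.0558] [-0.0799  0.3173 -0.1678]
0.01691277397557648 30.000123381614685 [-0.7938 -1.045   0.5487]
0.01683631211389987 29.999329447746277 [ 0.0183 -0.3463 -2.2656] 9.6
```

View pics/s3c.png

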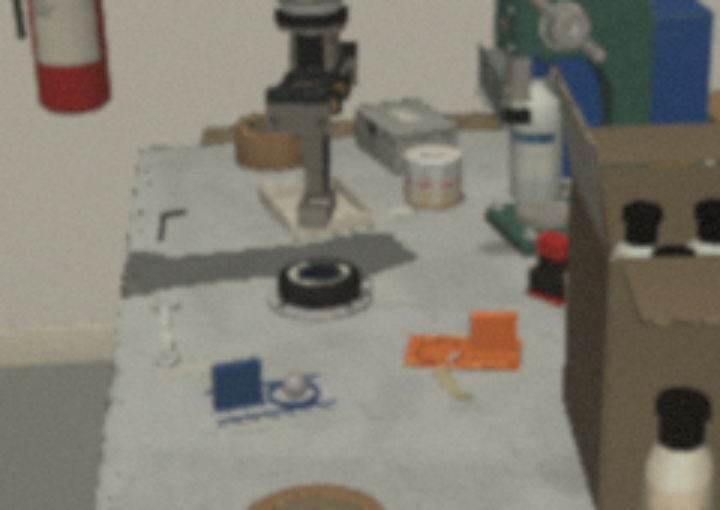

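The side crop shows the gauge hanging level in the fingers at (315,210) and the glass free at (320,275). The knob width (16.9 mm) and the weight change (2.3 N) fit. Now I place it.

Run:
```python
from h import *
R=Rz(np.radians(-75.2)); x,y=.5274,.2570
env.movel([x,y,.115],R,.15); env.movel([x,y,.045],R,.08); env.pause(.2)
f0=env.sense()['wrist_force'][2]; z=.034
while z>.022:
    env.movel([x,y,z],R,.03); s=env.sense()
    if s['wrist_force'][2]-f0>1.5: break
    z-=.001
print(z,s['ee_pos'],s['wrist_force'],f0)
effector.release(); env.pause(.3)
env.movel([x,y,.11],R,.08); env.movel([.46,.2,.22],R,.2)
p,P=look('w4.png'); nets(['cap_tray_in','gauge_center','lens'])
zz=P[...,2]; m=np.hypot(P[...,0]-.53,P[...,1]-.245)<.045
for lo,hi in ((.019,.032),(.037,.06)):
    q=P[m&(zz>lo)&(zz<hi)]; print(len(q),np.median(q,0),cv2.minAreaRect((q[:,:2]*1000).astype(np.float32)))
m=np.hypot(P[...,0]-.52,P[...,1]-.004)<.06
q=P[m&(zz>.024)&(zz<.036)]; print('lens',cv2.minEnclosingCircle((q[:,:2]*1000).astype(np.float32)))
print(env.sense()['t'])
```

```text
0.027999999999999997 [0.5276 0.2571 0.0285] [-1.4336 -2.7007  3.7308] -2.2643595055447108
wrist gauge_center [0.5323 0.2437 0.0177] 0.81
wrist lens [0.5211 0.0057 0.0319] 0.66
1366 [0.5313 0.2423 0.0253] ((529.44287109375, 247.12144470214844), (28.893207550048828, 59.87336730957031), 14.77206039428711)
260 [0.527  0.2583 0.0451] ((526.6947631835938, 258.4931945800781), (17.357952117919922, 17.303138732910156), 58.519779205322266)
lens ((518.59326171875, 5.007918357849121), 43.593292236328125)
18.375
```

View pics/w4.png

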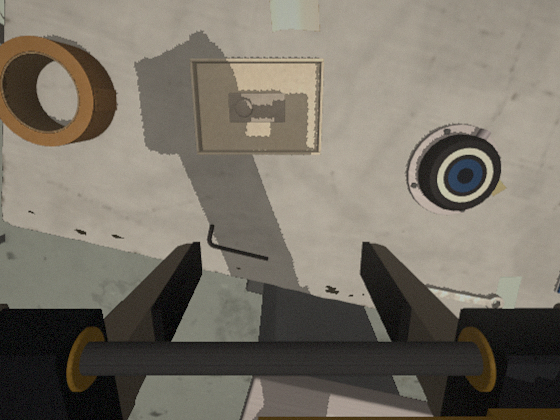

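The picture shows the gauge upright in the tray at (257,108), within 3 mm of centre, and the glass at (465,175). Step 1 is done, so on to the ball tray with a near look first.

Run:
```python
from h import *
R=Rz(np.radians(-78.4))
env.movel([.45,-.1,.2],R,.25); env.movel([.425,-.22,.19],R,.2); env.pause(.2)
p,P=look('w5.png'); nets(['handle','pocket','ball_center'])
p=p.astype(int); zz=P[...,2]; near=np.hypot(P[...,0]-.46,P[...,1]+.217)<.1
blue=(p[...,2]>p[...,0]+25)&(p[...,2]>p[...,1]+8)&near
q=P[blue&(zz>.036)&(zz<.06)]; print('handle',len(q),np.median(q,0),cv2.minAreaRect((q[:,:2]*1000).astype(np.float32)))
q=P[blue&(zz>-.01)&(zz<.02)]; print('low',len(q),np.median(q,0),cv2.minAreaRect((q[:,:2]*1000).astype(np.float32)))
```

```text
wrist handle [ 0.431  -0.2213  0.0334] 0.63
wrist pocket [ 0.4816 -0.2158  0.0051] 0.82
wrist ball_center [ 0.4837 -0.2182  0.0142] 0.85
handle 476 [ 0.4321 -0.2218  0.0457] ((432.0424499511719, -221.73060607910156), (42.67292785644531, 11.094057083129883), 12.260002136230469)
low 1024 [ 0.4637 -0.2166  0.0075] ((460.20037841796875, -216.3511505126953), (105.68643951416016, 57.944705963134766), 11.694921493530273)
```

View pics/w5.png

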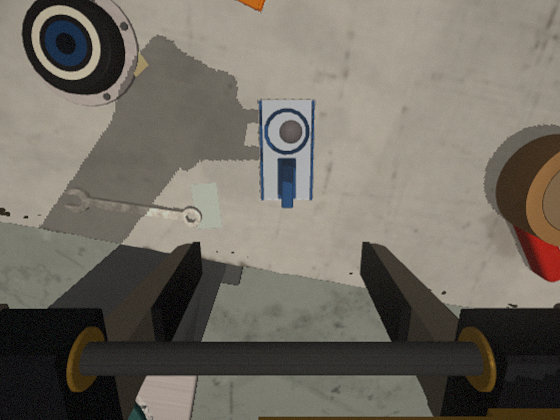

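The blue tray is square to the tool, with its pocket and ball at (288,131) and its rib at (287,180). Nothing is near the fingers. I grasp it and lift slowly.

Run:
```python
from h import *
R=Rz(np.radians(-78.2)); h=np.array([.4321,-.2217])
env.movel([*h,.1],R,.12); env.movel([*h,.0125],R,.06); env.pause(.2)
s=env.sense(); print(s['ee_pos'],s['wrist_force'])
effector.grasp(50); env.pause(.3); s=env.sense(); print(s['gripper_width'],s['grasp_force'],s['wrist_force'])
env.movel([*h,.022],R,.02); env.movel([*h,.062],R,.04); env.pause(.3)
s=env.sense(); print(s['ee_pos'],s['gripper_width'],s['grasp_force'],s['wrist_force'],s['moment'],s['t'])
p,P=look('w6.png'); nets(['pocket','ball_center'])
save('side','s6.png'); nets(['pocket','ball_center','handle'],'side'); print(env.sense()['t'])
a=cv2.imread('pics/w6.png')[:330,100:460]; b=cv2.resize(cv2.imread('pics/s6.png')[180:290,180:320],(420,330)); cv2.imwrite('pics/c6.png',np.hstack([a,b]))
```

```text
[ 0.4322 -0.2218  0.0127] [-0.8334  0.19   -0.3213]
0.011451484246216217 49.99087572097778 [-0.0629 -0.2724 -0.0593]
[ 0.432  -0.2216  0.0618] 0.011534817379167882 49.99035716056824 [-0.3944  0.8922 -2.2398] [0.0122 0.0741 0.0092] 27.1583
wrist pocket [ 0.4767 -0.2097  0.0519] 0.91
wrist ball_center [ 0.4834 -0.2178  0.063 ] 0.58
side pocket [ 0.6273 -0.1469  0.0025] 0.85
side ball_center [ 0.4819 -0.2147  0.0686] 0.44
side ball_center [0.5302 0.2445 0.0022] 0.34
side handle [ 0.4315 -0.2153  0.075 ] 0.91
side handle [ 0.6699 -0.1522  0.0258] 0.55
27.5083
```

View pics/c6.png

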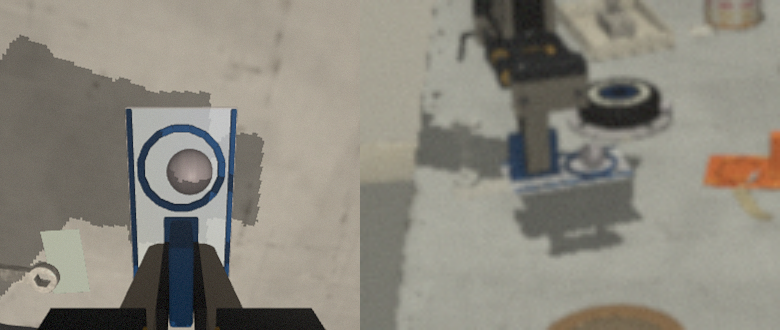

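The tray is lifted with the ball inside the ring (wrist crop: ring at (182,168), ball at (188,170)), and it looks level from the side. Next I raise it and carry it to the lens.

Run:
```python
from h import *
s=env.sense(); R=s['tcp_rot']; R=Rz(np.radians(-78.2)); h=np.array([.4321,-.2217])
d=.051*np.array([np.cos(np.radians(11.8)),np.sin(np.radians(11.8))]); t=np.array([.5193,.0047])-d
env.movel([*h,.1135],R,.05); env.movel([*t,.1135],R,.07); env.pause(.5)
s=env.sense(); print(s['ee_pos'],s['gripper_width'],s['grasp_force'],s['t'])
p,P=look('w7.png'); nets(['pocket','ball_center','lens'])
p=p.astype(int); zz=P[...,2]
blue=(p[...,2]>p[...,0]+25)&(p[...,2]>p[...,1]+8)&(zz>.09)&(zz<.125)&(np.hypot(P[...,0]-.5193,P[...,1]-.0047)<.045)
q=P[blue]; A=np.c_[q[:,:2]-[.5193,.0047],np.ones(len(q))]; c=np.linalg.lstsq(A,q[:,2],rcond=None)[0]; print('plane',len(q),c)
r=np.linalg.norm(q[:,:2]-[.5193,.0047],axis=1); k=q[r<.0275]; print('ring',len(k),cv2.minEnclosingCircle((k[:,:2]*1000).astype(np.float32)))
save('side','s7.png'); nets(['pocket','ball_center','gauge_center'],'side')
a=cv2.imread('pics/w7.png')[:330,100:460]; b=cv2.resize(cv2.imread('pics/s7.png')[140:250,190:330],(420,330)); cv2.imwrite('pics/c7.png',np.hstack([a,b]))
print(env.sense()['t'])
```

```text
[ 0.4694 -0.0057  0.1135] 0.011814257049373163 49.99029278755188 32.475
wrist pocket [0.5181 0.0044 0.1035] 0.92
wrist pocket [ 0.6274 -0.142   0.008 ] 0.69
wrist ball_center [ 0.3664  0.2283 -0.0063] 0.67
wrist ball_center [ 0.5186 -0.002   0.1171] 0.64
plane 3137 [-0.0071  0.0026  0.1086]
ring 1803 ((519.3850708007812, 4.708498477935791), 27.45504379272461)
side pocket [0.5196 0.0046 0.1039] 0.64
side gauge_center [ 0.4652 -0.0032  0.13  ] 0.72
side gauge_center [0.5322 0.2468 0.0154] 0.47
32.875
```

View pics/c7.png

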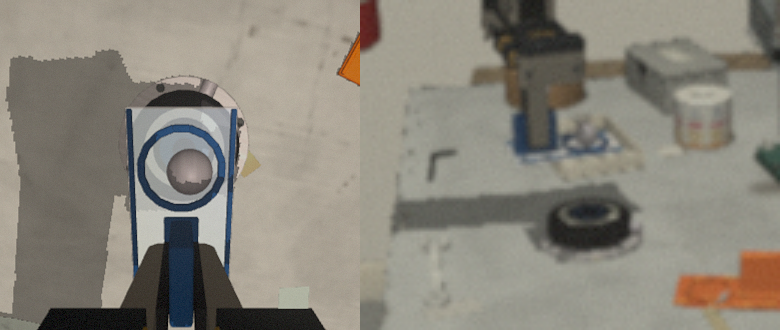

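The tray is over the glass: pocket at (0.519, 0.0045), tilt about 0.008 rad, underside about 70 mm above the glass. The ball is inside the ring (wrist crop (189,170)) and nothing touches the tray but the fingers, so I hand it in.

```bash
python3 -c "
from h import *
env.pause(.5); print(workorder.finish_job())"
```

```text
the job is handed in; nothing more can be done
None
```

The gauge block stands upright and released in the white tray, and I handed the job in with the ball tray held level and still about 70 mm above the glass, its pocket within about 2 mm of the lens centre as measured and the ball inside; no verdict came back.

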